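# Level the display platform with its key and hold it

### The arm

A 7-joint arm with a two-finger parallel gripper is mounted at the origin on a cart in front of the work surface, level with it; the furniture and walls round the work are solid. World frame = base frame: x ahead of the robot, y to its left, z up, the work surface at z = 0. Lengths are in mm, angles in rad, forces in N, time in s.
With the tool pointing down it reaches from about 350 to 900 mm from the base axis. Payload 7.2 kg.
Tool frame: the origin (TCP) lies between the finger pads; the fingertips stand 8 mm ahead of it and the grasp point (between the pads) lies 11 mm behind it; z points along the fingers, y is the direction in which the jaws open and shut (so a half turn about z gives the same grasp; the last joint's range is limited). The gripper opens to 88 mm and grips with 3 to 60 N. Pads are 20 mm wide; open, the fingers measure 115 mm over their backs; the gripper's body (75 mm by 178 mm) begins 61 mm behind the grasp point.
Start: joints at [1.187, 0.411, -0.013, 1.596, 0.006, 1.134, -0.082], TCP at [194.099, -594.1, 230.653] pointing down, gripper open.
Joint ranges: [-2.95, 2.95], [-0.29, 1.99], [-1.47, 1.44], [0.14, 2.54], [-1.03, 4.17], [0.13, 1.85], [-2.86, 2.86]. Speed limits (rad/s): [2.39, 2.39, 3.01, 3.01, 3.14, 3.14, 3.14].

### API

Orientations are given as a unit quaternion [x, y, z, w].
In Python, from station import * gives the robot as it stands.
- The arm moves only by the tool move_arm, never from a script. Its argument "moves" is a list of rows, each a list of 3 entries, a list of its own where there are three numbers: the turn, a rotation vector about the tool's x, y, z in degrees, then the shift along the tool's x, y, z in mm, then the finger opening in mm, from 0 to 87.8. A call has 1 to 12 rows; each row is the pose to reach, as a shift and turn from the pose commanded when the call began, along the tool's axes at that moment; what a row does not reach only later rows make up. A row lasts 1/12 s, in which the tool goes at most 41.7 mm and 7.16 degrees, less where a joint would pass 70% of its speed; a pose out of reach is approached as far as the arm can. A call with a gripper value outside its range is refused whole. The fingers move at their own pace and stop on an object; the grip force is fixed at half the most. Time passes only in rows, so rows that repeat a pose let the fingers close. It gives the time, the measured TCP pose, the force and the opening at its end, in the units of the state.
- read_state(): the state, without advancing time (a new reading comes with each control period).
- read_camera(name): name is "scene" or "side" or "wrist"; returns a dict with "frame" (420x560x3 uint8, red, green, blue), "fx", "fy", "cx", "cy" (pixels), "R" (3x3) and "t" (3): a world point X has camera coordinates R X + t; the wrist camera has in their place "tool_from_camera" (4x4, takes a point from camera to tool coordinates, whose origin is the TCP and whose axes are the flange's). Camera axes: x right, y down, z forward; pixel columns grow to the right and rows downward; lengths in mm; the calibration is good to about 2 mm. The wrist camera is an equidistant fisheye: a pixel r from the principal point sees the ray r / f radians off the axis. A picture is of the moment at which its call begins: read the wrist's pose just before it. There is no depth.
- hand_in(): hands the job in, once; it reports no verdict.
Trained networks look in the newest picture that a camera, given by its name, has taken for a name from the list of things; names that differ only in an ending like _2 or _b are one class to them, and where a whole thing is asked for, a point or a joint stands for the part that bears it (a point fixed in the world has none). Each returns a list of dicts, best first, with "confidence" (0 to 1); they miss things now and then, are a little off and sometimes report something else, mostly with a low value. They report only what shows in the picture. A call takes as long as a camera call. They do not tell look-alikes from the thing itself.
- outline_of(camera, name): "mask" (420x560 bool, what is visible of it) and "location" ([column, row] in pixels, amid what is visible of it).
The state is a dict: "time": time; "qpos": joint angles; "qd": joint speeds; "joint_torque": joint torques, N m; "tcp_pos": TCP position; "ee_rot": TCP orientation; "ft_force": force on the tool from outside, world axes, zero at the start; "torque": the same for the moment, N m; "opening": finger opening in mm.
Only numpy, scipy, OpenCV 4.12 (cv2) and the standard library are available. Lean on these libraries where they do the work, as an engineer would, in place of code of your own. Each camera call takes 0.05 s, during which the arm holds its last target.

### The job

The little display platform stands crooked. Take the blue-handled square key out of its wooden stand, put it upright all the way down into the brass square socket beside the platform, push it down against the spring and turn it until the orange needle of the level's dial rests midway between the two long black lines. Finish while still holding the key in the gripper and pushing it well down (at least half of the spring travel), with the needle at rest there; do not knock about the other goods.

Things in the scene. Friction and masses are not known exactly. Their poses are not given: they have to be found in the camera images.
- key_center (a point): Centre of the key, half-way up; origin 61 mm above its foot when upright, z up along the key. The key is 122 mm long: steel shank 16 x 16 mm square with a tapered foot, then from 83 to 122 mm above the foot a blue flat paddle grip, 36 mm along the key's x, 14 mm thick along its y (grip across the 14 mm, about 41 mm above this point). The shank's faces are parallel to the key's x and y axes. It weighs about 150 g and stands upright in a hole of its stand at the start.
- stand: Fixed wooden block 70 x 70 x 45 mm that holds the key upright; origin at the centre of its underside. Square hole 19 mm wide, 35 mm deep, straight up, so the key must be raised by over 35 mm to come free.
- socket (a point): Centre of the mouth of the brass square socket (block 36 x 36 mm), top face 58 mm above the counter when not pressed; z up, x and y parallel to the sides of the hole and turning with it. The hole is 17.5 mm square with a 3 mm chamfered mouth, 24 mm deep with a solid floor; the key fits in any of four quarter turns. With the key fully home, key_center is 37 mm above this point. The free play of the key in the socket is about 0.1 rad each way.
- press (a joint): How far the socket is pushed down, m: 0 up, 0.006 at its stop. Spring: about 3.6 N to start, 7 N at 0.003, 11 N at the stop.
- screw (a joint): Turn of the socket, rad, growing clockwise seen from above; stops at -1.7 and 1.7. Friction about 0.06 N m; it stays where it is left. One rad clockwise raises the platform's end next to the socket by 0.05 rad of tilt. The value at which the platform is level differs from start to start; it is 0.4 to 1.2 rad from the start value, either way.
- needle (a joint): Level reading, rad: orange needle (28 mm) on the white dial (65 mm) at the platform's front edge. 0 midway between the two long black lines, which stand 0.13 to either side. Positive: it leans away from the socket, whose end of the platform is too low (turn clockwise); negative: leans to the socket, that end is too high (turn anticlockwise). Changes 0.6 per rad of screw; rests within 0.5 s.
- platform_top (a point): Centre of the top of the pale wooden platform, 130 x 200 mm, about 62 mm above the counter; z is its surface normal, and its y axis points away from the socket, whose axis lies 155 mm from here along -y. A candle jar, a tin and a tea light are fixed on it, up to 78 mm above its surface.
- stone_dish: round grey soapstone dish with tumbled stones, 72 mm across, 26 high; a bystander, origin at the centre of its underside. Leave it where it is.
- crystal_quartz: clear white crystal point, 34x30 mm, 74 high; a bystander, origin at the centre of its underside. Leave it where it is.
- crystal_amethyst: purple crystal point, 31x28 mm, 70 high; a bystander, origin at the centre of its underside. Leave it where it is.
- crystal_jade: green crystal point, 36x32 mm, 69 high; a bystander, origin at the centre of its underside. Leave it where it is.
- salve_tin0: flat round salve tin, 53 mm across, 22 high; a bystander, origin at the centre of its underside. Leave it where it is.
Not all that is in view belongs to the job. Of the things like the part that bears key_center, leave any that is turquoise; of the rest the smaller one is meant.

How it is judged (in metres and radians):
On the way:
1. the key stands upright, fully down in the square socket (horizontal distance between key_center and socket below 0.008 m and angle between key_center's own z axis and vertical below 0.1 rad and z of key_center in the frame of socket below 0.041 m), for 0.2 s.
At the end, for the whole second after the job is handed in: The key stands upright (within 0.1 rad) fully down in the socket (within 4 mm), held in the fingers (over 2 N) and pressing the socket down by more than 3 mm; the needle rests within 0.1 rad of the middle between the long lines and the platform is within 0.011 rad of level (all of step 1 and value of joint press above 0.003 m and value of joint needle between -0.1 and 0.1 rad and angle between platform_top's own z axis and vertical below 0.011 rad and contact force between the fingers and key above 2 N); the arm keeps its last pose, push and grip.
It fails at once if round grey soapstone dish with tumbled stones is pushed away by more than 30 mm or tipped over (distance of stone_dish from where it was at the start of the episode above 0.03 m or angle between stone_dish's own z axis and vertical above 0.6 rad).
It fails at once if clear white crystal point is pushed away by more than 30 mm or tipped over (distance of crystal_quartz from where it was at the start of the episode above 0.03 m or angle between crystal_quartz's own z axis and vertical above 0.6 rad).
It fails at once if purple crystal point is pushed away by more than 30 mm or tipped over (distance of crystal_amethyst from where it was at the start of the episode above 0.03 m or angle between crystal_amethyst's own z axis and vertical above 0.6 rad).
It fails at once if green crystal point is pushed away by more than 30 mm or tipped over (distance of crystal_jade from where it was at the start of the episode above 0.03 m or angle between crystal_jade's own z axis and vertical above 0.6 rad).
It fails at once if flat round salve tin is pushed away by more than 30 mm or tipped over (distance of salve_tin0 from where it was at the start of the episode above 0.03 m or angle between salve_tin0's own z axis and vertical above 0.6 rad).
It also fails if it takes over 42 s, if anything falls off the work surface, if the arm or the gripper's body presses on something with over 40 N, if the wrist force passes 120 N, or if a joint passes its speed limit or range.

## Working session

There is one attempt and no reset: what is moved stays moved. The work goes in short steps, Python scripts to look and compute and a tool call to move; the robot and the scene stay as the last step left them, time stands still between calls to the robot, and variables do not carry over. Pictures are saved under pics/ and viewed, and the job is handed in when it is done.

Besides the shell and the picture viewer there is one more tool, called by a JSON object that holds its "fn" and its "kwargs", one argument or row to a line. move_arm: Moves the arm, as the interface text tells. Its arguments: {"type":"object","properties":{"moves":{"type":"array","items":{"type":"array"}}},"required":["moves"]}

```bash
ls; mkdir -p pics
cat > h.py <<'E'
from station import *
import numpy as np, cv2
def save(cam,name,c=None,crop=None,scale=1):
    c=c or read_camera(cam); f=c["frame"][:,:,::-1].copy()
    if crop: x0,y0,x1,y1=crop; f=f[y0:y1,x0:x1]
    if scale!=1: f=cv2.resize(f,None,fx=scale,fy=scale,interpolation=cv2.INTER_CUBIC)
    cv2.imwrite("pics/"+name+".png",f); return c
def ray(c,uv):
    R=np.array(c["R"]);t=np.array(c["t"]).ravel()
    d=R.T@np.array([(uv[0]-c["cx"])/c["fx"],(uv[1]-c["cy"])/c["fy"],1.]); return -R.T@t, d/np.linalg.norm(d)
def atz(c,uv,z):
    o,d=ray(c,uv); return o+d*(z-o[2])/d[2]
def proj(c,X):
    p=np.array(c["R"])@np.array(X,float)+np.array(c["t"]).ravel(); return np.array([c["fx"]*p[0]/p[2]+c["cx"],c["fy"]*p[1]/p[2]+c["cy"]])
def tri(rs):
    A=np.zeros((3,3));b=np.zeros(3)
    for o,d in rs:
        P=np.eye(3)-np.outer(d,d);A+=P;b+=P@o
    X=np.linalg.solve(A,b); return X,[np.linalg.norm((np.eye(3)-np.outer(d,d))@(X-o)) for o,d in rs]
E
python3 - <<'E'
from h import *
s=read_state(); print(s)
for n in ("scene","side","wrist"):
    c=save(n,n+"0")
    print(n,{k:np.round(v,3).tolist() for k,v in c.items() if k!="frame"})
    for k in ("key_center","stand","socket","needle"):
        try:
            for r in outline_of(n,k)[:4]: print(k,round(r["confidence"],2),np.round(r["location"],1),r["mask"].sum())
        except Exception as e: print(k,e)
E
```

```text
pics
{'time': 0.0, 'qpos': array([ 1.18681926,  0.41188502, -0.01271843,  1.59701583,  0.00560664,
        1.13429982, -0.08219138]), 'qd': array([ 3.59819513e-05,  1.55855700e-04, -1.25058655e-04,  2.90341519e-04,
        3.12780763e-04,  1.43203351e-03, -2.47248827e-04]), 'joint_torque': array([-3.17402134e-05, -5.87950587e+01,  6.41136132e-01, -2.91077310e+01,
       -5.39570942e-02,  1.81381364e-02,  1.35311502e-04]), 'tcp_pos': array([ 193.91068985, -593.65202067,  229.82986103]), 'ee_rot': array([ 9.87557886e-01,  1.57253948e-01, -1.79982839e-04, -7.65286952e-04]), 'ft_force': array([-0.7082447 , -0.10044014,  0.47591332]), 'torque': array([-0.00211812, -0.00388656,  0.01984045]), 'opening': 88.23880250370749}
scene {'fx': 546.321, 'fy': 546.321, 'cx': 274.586, 'cy': 210.778, 'R': [[-0.558, -0.829, 0.014], [-0.532, 0.346, -0.773], [0.636, -0.439, -0.635]], 't': [245.348, 338.47, 1226.9]}
key_center 0.72 [129.6 260.5] 301
key_center 0.68 [175.2 249.1] 876
key_center 0.55 [170.2 214.5] 268
key_center 0.24 [340.9 186.9] 339
stand 0.69 [137.  283.3] 928
socket 0.77 [296.1 211.8] 242
socket 0.69 [296.6 214.8] 284
socket 0.59 [396.1 200.3] 201
side {'fx': 458.371, 'fy': 458.371, 'cx': 277.875, 'cy': 212.121, 'R': [[0.494, -0.869, -0.017], [-0.36, -0.187, -0.914], [0.792, 0.457, -0.405]], 't': [-267.077, 272.882, 856.62]}
key_center 0.66 [435.  293.7] 329
key_center 0.62 [229.4 190.7] 213
key_center 0.6 [164.9 193.2] 212
key_center 0.57 [180.9 201. ] 515
stand 0.54 [171.9 215.8] 280
socket 0.78 [307.1 240.6] 277
wrist {'fx': 325.192, 'fy': 325.192, 'cx': 280.735, 'cy': 210.778, 'tool_from_camera': [[-0.001, -0.964, -0.266, 72.702], [1.0, -0.001, -0.0, 0.377], [-0.0, -0.266, 0.964, -154.021], [0.0, 0.0, 0.0, 1.0]]}
```

View pics/scene0.png

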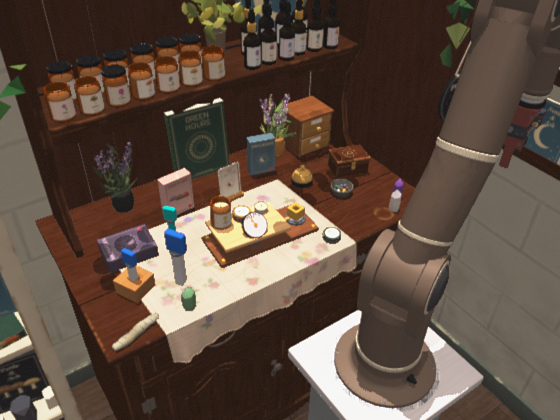

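View pics/side0.png

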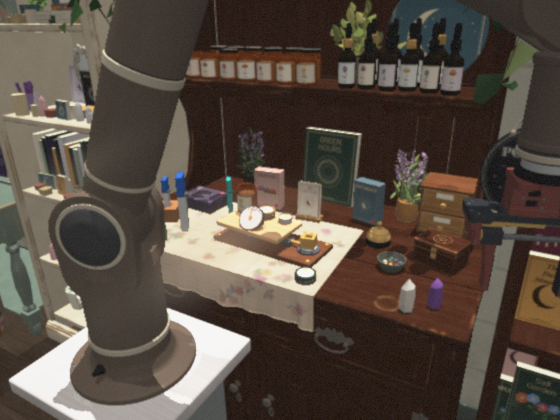

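View pics/wrist0.png

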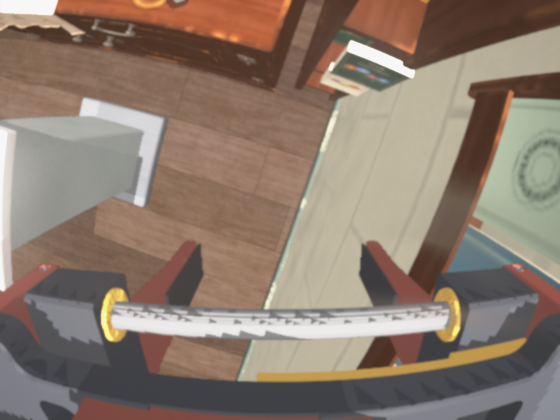

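The blue candidates are the key in the wooden stand (scene 130,262 / side 165,185), a bigger blue one (scene 176,255 / side 182,200) and a turquoise one (scene 170,215 / side 229,190). The task says to leave turquoise and take the smaller of the rest, which is the one in the stand. I'll check this in an enlarged crop.

Run:
```python
from h import *
c=save("scene","sc1",crop=(90,190,230,330),scale=4)
c=save("side","si1",crop=(140,160,260,260),scale=5)
c=save("scene","sc2",crop=(190,170,350,270),scale=5)
c=save("side","si2",crop=(210,190,350,290),scale=5)
```

```text
(no output)
```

View pics/sc1.png

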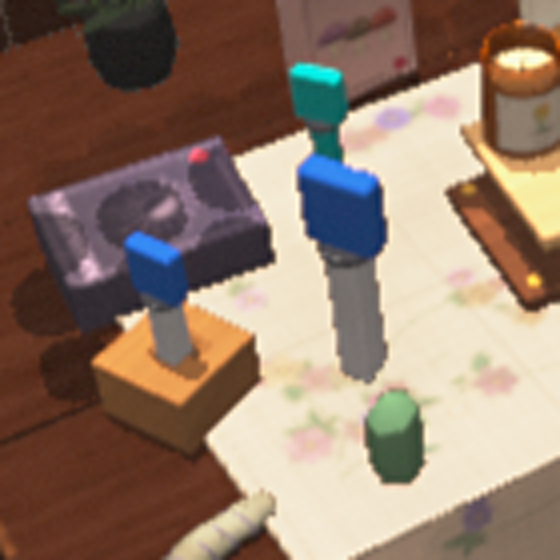

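View pics/si1.png

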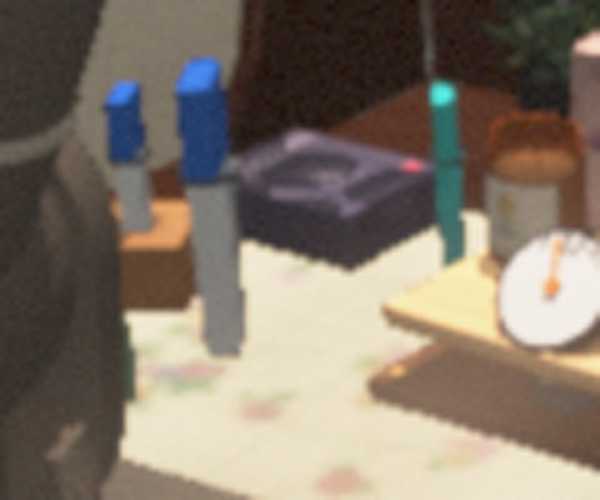

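View pics/sc2.png

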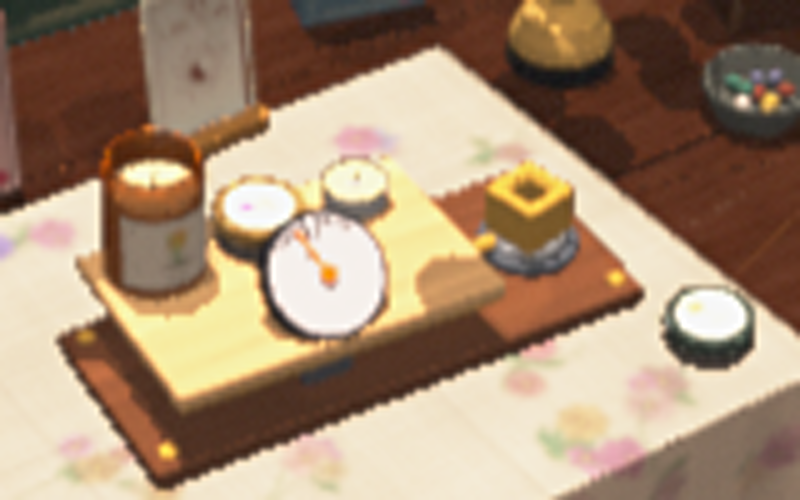

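View pics/si2.png

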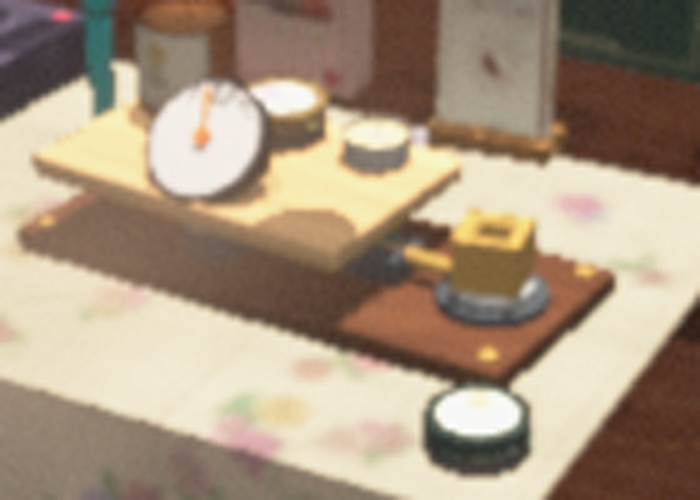

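The crop confirms it. The key in the stand has a clearly smaller shank and paddle than the free-standing blue one, and the third is turquoise. Now I'll measure positions.

Run:
```python
from h import *
S=read_camera("scene");D=read_camera("side")
f=lambda p:(90+p[0]/4-.4,190+p[1]/4-.4)
for p in [(155,250),(127,236),(186,263),(134,234),(181,260)]: print("key top",p,atz(S,f(p),132).round(1))
for p in [(203,302),(95,364),(258,347),(185,425)]: print("stand top",p,atz(S,f(p),45).round(1))
g=lambda p:(140+p[0]/5-.4,160+p[1]/5-.4)
print("key top side",atz(D,g((125,92)),132).round(1), tri([ray(S,f((155,250))),ray(D,g((125,92)))]))
f=lambda p:(190+p[0]/5-.4,170+p[1]/5-.4)
for p in [(530,188),(535,162),(484,193),(575,183),(525,218)]: print("sock",p,atz(S,f(p),58).round(1))
g=lambda p:(210+p[0]/5-.4,190+p[1]/5-.4)
for p in [(495,230),(466,209),(534,216),(524,250),(452,241)]: print("sock side",p,atz(D,g(p),58).round(1))
print(tri([ray(S,f((530,188))),ray(D,g((495,230)))]))
for n,p in dict(tin=(710,320),platL=(180,405),platR=(505,290),jar=(155,170),baseR=(640,295),baseL=(165,485)).items(): print(n,atz(S,f(p),20 if n=='tin' else 62).round())
for n in ("stone_dish","crystal_quartz","crystal_amethyst","crystal_jade","salve_tin0"):
  for r in outline_of("scene",n)[:2]: print(n,round(r["confidence"],2),np.round(r["location"]),atz(S,r["location"],20).round())
f=lambda p:(90+p[0]/4-.4,190+p[1]/4-.4)
print("bigkey foot",atz(S,f((360,375)),0).round(), "jade",atz(S,f((395,430)),40).round(),"turq",atz(S,f((320,90)),120))
```

```text
key top (155, 250) [504.7 377.3 132. ]
key top (127, 236) [525.2 386.6 132. ]
key top (186, 263) [484.3 366.3 132. ]
key top (134, 234) [524.5 382.4 132. ]
key top (181, 260) [488.3 367.8 132. ]
stand top (203, 302) [536.3 346.5  45. ]
stand top (95, 364) [522.5 423.4  45. ]
stand top (258, 347) [481.  333.8  45. ]
stand top (185, 425) [445.7 396.9  45. ]
key top side [514.3 375.  132. ] (array([511.52681248, 375.16316617, 129.92027289]), [np.float64(3.2955221384757656), np.float64(3.2955221384756856)])
sock (530, 188) [ 498.5 -111.    58. ]
sock (535, 162) [ 516.3 -127.3   58. ]
sock (484, 193) [509.1 -86.5  58. ]
sock (575, 183) [ 488.2 -135.3   58. ]
sock (525, 218) [478.3 -93.   58. ]
sock side (495, 230) [ 502.1 -114.1   58. ]
sock side (466, 209) [517.  -89.9  58. ]
sock side (534, 216) [ 526.  -124.9   58. ]
sock side (524, 250) [ 488.9 -136.8   58. ]
sock side (452, 241) [ 480.9 -100.1   58. ]
(array([ 501.87875715, -113.36916421,   56.55700234]), [np.float64(1.4578996386402392), np.float64(1.4578996386402057)])
tin [ 386. -156.   20.]
platL [448. 147.  62.]
platR [431. -45.  62.]
jar [624.  62.  62.]
baseR [ 387. -104.   62.]
baseL [402. 182.  62.]
stone_dish 0.7 [341. 188.] [ 534. -311.   20.]
crystal_quartz 0.66 [393. 204.] [ 390. -395.   20.]
crystal_amethyst 0.56 [399. 188.] [ 436. -463.   20.]
crystal_jade 0.75 [186. 297.] [398. 289.  20.]
crystal_jade 0.24 [240. 224.] [561.  36.  20.]
salve_tin0 0.61 [342. 186.] [ 544. -324.   20.]
salve_tin0 0.6 [332. 237.] [ 375. -149.   20.]
bigkey foot [465. 276.   0.] jade [378. 292.  40.] turq [601.3028655  225.27517689 120.        ]
```

{"fn": "move_arm", "kwargs": {
  "moves": [
    [[0,0,0],[440,-364,-100],87],
    [[0,0,0],[440,-364,-100],87],
    [[0,0,0],[440,-364,-100],87],
    [[0,0,0],[440,-364,-100],87],
    [[0,0,0],[440,-364,-100],87],
    [[0,0,0],[440,-364,-100],87],
    [[0,0,0],[440,-364,-100],87],
    [[0,0,0],[440,-364,-100],87],
    [[0,0,0],[440,-364,-100],87],
    [[0,0,0],[440,-364,-100],87],
    [[0,0,0],[440,-364,-100],87],
    [[0,0,0],[440,-364,-100],87]
  ]
}}

```text
time: 2.3
tcp_pos: [458.0, -176.0, 317.7]
ee_rot: [0.988, 0.157, 0.0, 0.0]
ft_force: [1.4, -2.2, -0.6]
opening: 87.2
```

Run:
```python
from h import *
s=read_state(); print(s["qpos"].round(3),s["tcp_pos"],s["qd"].round(2))
c=save("wrist","w1")
```

```text
[ 0.569  0.132 -0.335  1.769  0.046  1.248 -1.033] [ 457.9518617  -175.9967398   317.69606071] [-0.66  0.13 -0.39 -0.33  0.09  0.22 -1.06]
```

View pics/w1.png

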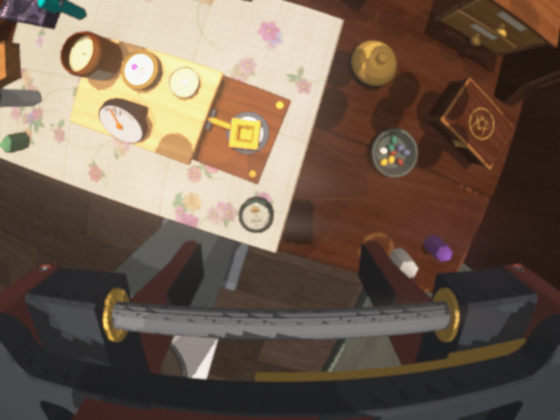

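{"fn": "move_arm", "kwargs": {
  "moves": [
    [[0,0,0],[200,-490,-10],87],
    [[0,0,0],[200,-490,-10],87],
    [[0,0,0],[200,-490,-10],87],
    [[0,0,0],[200,-490,-10],87],
    [[0,0,0],[200,-490,-10],87],
    [[0,0,0],[200,-490,-10],87],
    [[0,0,0],[200,-490,-10],87],
    [[0,0,0],[200,-490,-10],87],
    [[0,0,0],[200,-490,-10],87],
    [[0,0,0],[200,-490,-10],87],
    [[0,0,0],[200,-490,-10],87],
    [[0,0,0],[200,-490,-10],87]
  ]
}}

```text
time: 3.35
tcp_pos: [493.3, 322.4, 326.4]
ee_rot: [0.988, 0.157, 0.0, 0.0]
ft_force: [1.1, -0.6, -0.1]
opening: 86.9
```

```bash
cat >> h.py <<'E'
from scipy.spatial.transform import Rotation as Ro
def wray(c,s,uv):
    x=(uv[0]-c["cx"])/c["fx"];y=(uv[1]-c["cy"])/c["fy"];r=np.hypot(x,y)
    d=np.array([x/r*np.sin(r),y/r*np.sin(r),np.cos(r)]) if r>0 else np.array([0,0,1.])
    T=np.array(c["tool_from_camera"]);R=Ro.from_quat(s["ee_rot"]).as_matrix()
    return s["tcp_pos"]+R@T[:3,3], R@(T[:3,:3]@d)
def watz(c,s,uv,z):
    o,d=wray(c,s,uv); return o+d*(z-o[2])/d[2]
def wproj(c,s,X):
    T=np.array(c["tool_from_camera"]);R=Ro.from_quat(s["ee_rot"]).as_matrix()
    p=T[:3,:3].T@(R.T@(np.array(X)-s["tcp_pos"])-T[:3,3]); a=np.arctan2(np.hypot(p[0],p[1]),p[2]); h=np.hypot(p[0],p[1])
    return np.array([c["cx"]+c["fx"]*a*p[0]/h,c["cy"]+c["fy"]*a*p[1]/h])
E
python3 - <<'E'
from h import *
s=read_state(); print(s["qpos"].round(3),s["tcp_pos"],s["qd"].round(2))
c=save("wrist","w2")
print(wproj(c,s,[508,376,132]),wproj(c,s,[500,-112,58]))
E
```

```text
[-0.17   0.36  -0.664  1.516  0.225  1.343 -2.11 ] [493.25861778 322.3550732  326.39243451] [-0.89  0.58 -0.05 -0.73  0.36  0.27 -0.88]
[237.42473822 162.54165822] [517.65142759 256.98686464]
```

View pics/w2.png

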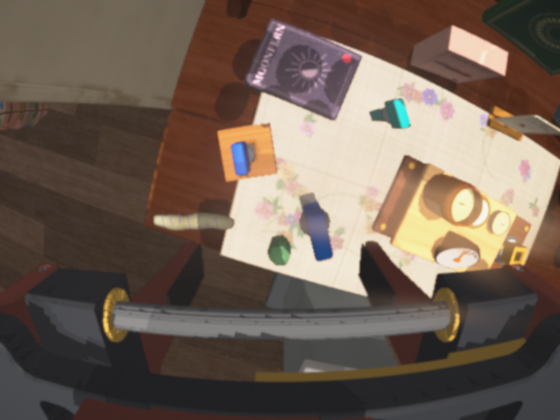

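{"fn": "move_arm", "kwargs": {
  "moves": [
    [[0,0,-7],[20,-46,60],87],
    [[0,0,-7],[20,-46,60],87],
    [[0,0,-7],[20,-46,60],87],
    [[0,0,-7],[20,-46,60],87]
  ]
}}

```text
time: 3.73
tcp_pos: [496.8, 370.9, 264.3]
ee_rot: [0.976, 0.218, -0.002, 0.0]
ft_force: [-0.2, -1.4, -0.4]
opening: 87.0
```

Run:
```python
from h import *
s=read_state(); print(s["qpos"].round(3),s["tcp_pos"],s["ee_rot"].round(3),s["qd"].round(2))
c=save("wrist","w3",crop=(180,60,320,200),scale=4)
print(wproj(c,s,[508,376,132]))
np.save("w3.npy",c,allow_pickle=True)
import pickle; pickle.dump((c,s),open("w3.pkl","wb"))
```

```text
[-0.248  0.464 -0.674  1.528  0.296  1.258 -2.094] [496.84465742 370.91164081 264.29729126] [ 0.976  0.218 -0.002  0.   ] [ 0.03 -0.05  0.01 -0.03 -0.    0.02  0.01]
[280.52674202 190.11288195]
```

View pics/w3.png

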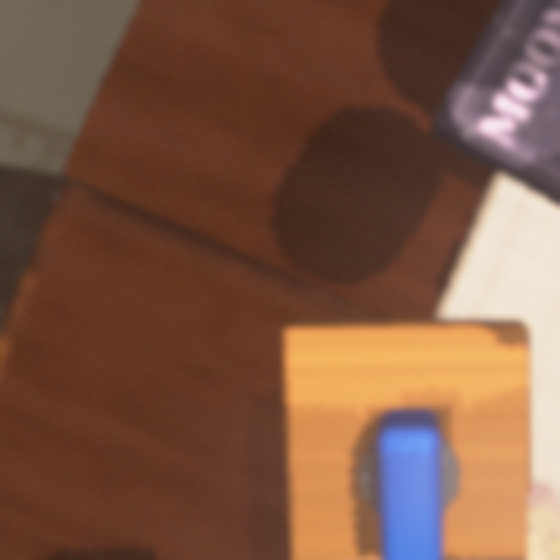

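Run:
```python
from h import *
import pickle
c,s=pickle.load(open("w3.pkl","rb"))
save("wrist","w4",c=c,crop=(220,120,360,260),scale=4)
hsv=cv2.cvtColor(c["frame"],cv2.COLOR_RGB2HSV)
m=cv2.inRange(hsv,(105,120,120),(125,255,255)); m[:,:240]=0;m[:,330:]=0;m[:150]=0;m[250:]=0
n,l,st,ce=cv2.connectedComponentsWithStats(m); i=1+np.argmax(st[1:,4]); print(st[i],ce[i])
print(cv2.minAreaRect(np.argwhere(l==i)[:,::-1].astype(np.float32)))
```

```text
[276 167  14  37 469] [282.15351812 184.84008529]
((282.5, 185.0), (36.0, 13.0), 90.0)
```

View pics/w4.png

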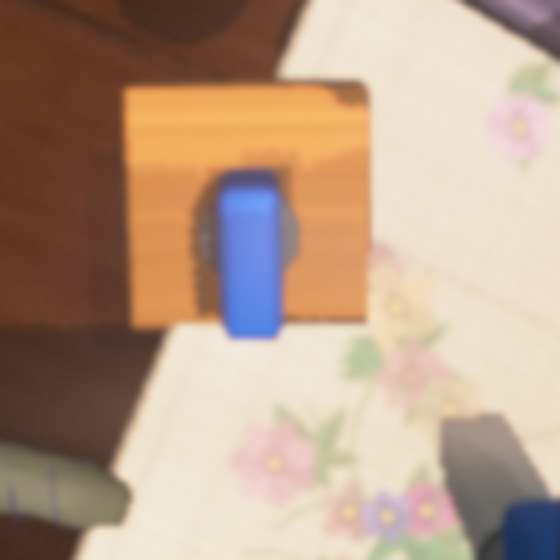

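Run:
```python
from h import *
import pickle
c,s=pickle.load(open("w3.pkl","rb"))
k=watz(c,s,(282.3,182),132);print(k)
R=Ro.from_quat(s["ee_rot"]).as_matrix()
for p in [(123,88),(368,82),(370,323),(132,327)]: print(watz(c,s,(220+p[0]/4-.4,120+p[1]/4-.4),45).round(1))
t=np.array([k[0],k[1],101])
print("shift",(R.T@(t-s["tcp_pos"])).round(1), np.degrees(Ro.from_quat(s["ee_rot"]).as_euler('zyx')))
```

```text
[515.39247152 377.7209927  132.        ]
[528.1 423.6  45. ]
[559.5 361.   45. ]
[495.9 329.1  45. ]
[464.8 392.3  45. ]
shift [ 20.4   1.7 163.2] [-25.201033    -0.2122404  179.89808904]
```

{"fn": "move_arm", "kwargs": {
  "moves": [
    [[0,0,-1.5],[18,2,40],60],
    [[0,0,-1.5],[18,2,80],60],
    [[0,0,-1.5],[18,2,115],60],
    [[0,0,-1.5],[18,2,140],60],
    [[0,0,-1.5],[18,2,155],60],
    [[0,0,-1.5],[18,2,162],60],
    [[0,0,-1.5],[18,2,162],60]
  ]
}}

```text
time: 4.37
tcp_pos: [515.8, 375.1, 104.4]
ee_rot: [0.973, 0.229, -0.0, 0.0]
ft_force: [-0.2, -0.4, 0.1]
opening: 60.1
```

Run:
```python
from h import *
s=read_state(); print(s["tcp_pos"],s["ft_force"])
c=save("wrist","w5")
```

```text
[515.79560902 375.09600775 104.35672945] [-0.1776195  -0.40704053  0.06030931]
```

View pics/w5.png

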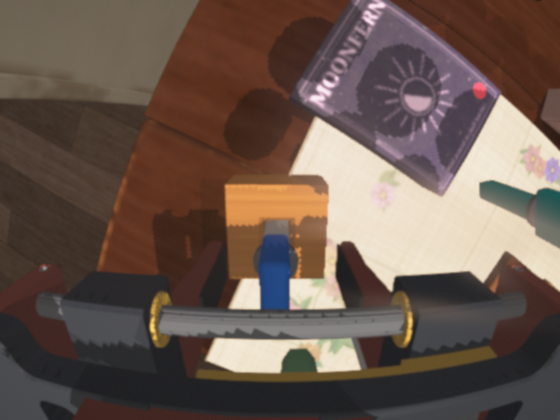

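{"fn": "move_arm", "kwargs": {
  "moves": [
    [[0,0,0],[-1,-2.5,2],60],
    [[0,0,0],[-1,-2.5,2],40],
    [[0,0,0],[-1,-2.5,2],10],
    [[0,0,0],[-1,-2.5,2],5],
    [[0,0,0],[-1,-2.5,2],5],
    [[0,0,0],[-1,-2.5,2],5],
    [[0,0,0],[-1,-2.5,2],5],
    [[0,0,0],[-1,-2.5,2],5]
  ]
}}

```text
time: 5.08
tcp_pos: [513.0, 378.3, 102.3]
ee_rot: [0.973, 0.23, -0.0, 0.0]
ft_force: [0.5, 0.8, 0.4]
opening: 16.8
```

Run:
```python
from h import *
s=read_state(); print(s["tcp_pos"],s["ft_force"],s["torque"],s["opening"],s["ee_rot"],s["qpos"].round(2))
```

```text
[513.00531763 378.33264046 102.31039629] [0.45088623 0.79193895 0.3519105 ] [-0.02197228 -0.0515451   0.00112217] 16.76664472935895 [ 9.73180284e-01  2.30043764e-01 -1.42832937e-05  4.43719425e-05] [-0.29  0.64 -0.61  1.66  0.43  0.98 -2.16]
```

{"fn": "move_arm", "kwargs": {
  "moves": [
    [[0,0,0],[0,0,0],3],
    [[0,0,0],[0,0,0],3],
    [[0,0,0],[0,0,-10],3],
    [[0,0,0],[0,0,-40],3],
    [[0,0,0],[0,0,-80],3],
    [[0,0,0],[0,0,-120],3],
    [[0,0,0],[0,0,-150],3],
    [[0,0,0],[0,0,-150],3],
    [[0,0,0],[0,0,-150],3]
  ]
}}

```text
time: 5.83
tcp_pos: [513.4, 379.0, 254.7]
ee_rot: [0.973, 0.23, 0.002, -0.001]
ft_force: [1.0, 0.5, -2.9]
opening: 13.7
```

Run:
```python
from h import *
s=read_state(); print(s["tcp_pos"],s["ft_force"],s["opening"],s["ee_rot"],s["qpos"].round(2))
c=save("wrist","w6",crop=(140,100,420,310),scale=2.8)
```

```text
[513.39858418 379.01313378 254.70045755] [ 1.01976535  0.48434733 -2.91900982] 13.656076976349995 [ 9.73183471e-01  2.30022380e-01  1.79150202e-03 -6.53058483e-04] [-0.26  0.5  -0.67  1.5   0.32  1.25 -2.07]
```

View pics/w6.png

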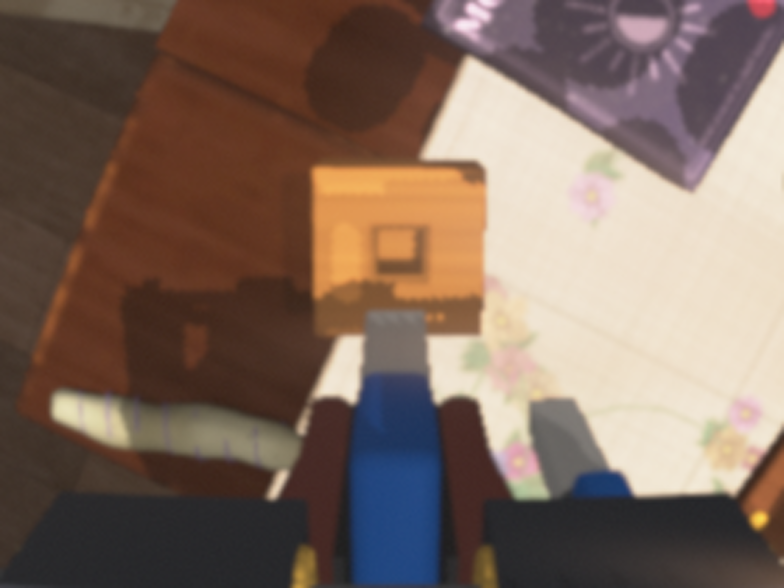

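{"fn": "move_arm", "kwargs": {
  "moves": [
    [[0,0,0],[-5,10,-40],3],
    [[0,0,2],[-232,433,-45],3],
    [[0,0,6],[-232,433,-45],3],
    [[0,0,12],[-232,433,-45],3],
    [[0,0,12],[-232,433,-45],3],
    [[0,0,12],[-232,433,-45],3],
    [[0,0,12],[-232,433,-45],3],
    [[0,0,12],[-232,433,-45],3],
    [[0,0,12],[-232,433,-45],3],
    [[0,0,12],[-232,433,-45],3],
    [[0,0,12],[-232,433,-45],3],
    [[0,0,12],[-232,433,-45],3]
  ]
}}

```text
time: 6.88
tcp_pos: [498.4, -93.1, 295.4]
ee_rot: [0.992, 0.127, -0.002, -0.0]
ft_force: [0.4, -0.1, -1.7]
opening: 13.7
```

{"fn": "move_arm", "kwargs": {
  "moves": [
    [[0,0,0],[0,0,0],3],
    [[0,0,0],[0,0,0],3]
  ]
}}

```text
time: 7.05
tcp_pos: [498.6, -94.0, 295.0]
ee_rot: [0.992, 0.124, -0.002, -0.0]
ft_force: [-0.9, 0.7, -1.4]
opening: 13.8
```

Run:
```python
from h import *
import pickle
s=read_state(); print(s["tcp_pos"],s["qd"].round(2),s["opening"],s["ee_rot"].round(4),s["qpos"].round(2),np.degrees(Ro.from_quat(s["ee_rot"]).as_euler('zyx')))
c=save("wrist","w7",crop=(140,80,420,290),scale=2.8)
pickle.dump((c,s),open("w7.pkl","wb"))
print(wproj(c,s,[500,-112,58]))
```

```text
[498.5709026  -94.04456431 295.04429846] [-0.05 -0.01 -0.06  0.   -0.02 -0.   -0.02] 13.848068091889068 [ 9.923e-01  1.241e-01 -1.900e-03 -4.000e-04] [ 0.5   0.2  -0.47  1.76  0.09  1.21 -1.32] [ -14.25181423   -0.22374075 -179.98338811]
[295.20687629 184.62273836]
```

View pics/w7.png

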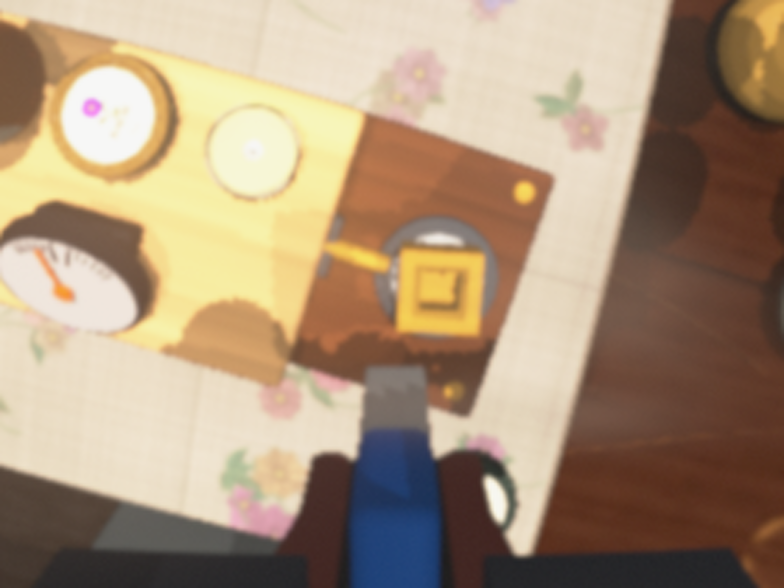

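Run:
```python
from h import *
import pickle
c,s=pickle.load(open("w7.pkl","rb"))
R=Ro.from_quat(s["ee_rot"]).as_matrix()
f=lambda p:(140+p[0]/2.8-.4,80+p[1]/2.8-.4)
for p in [(440,291),(400,250),(480,250),(482,335),(398,335),(440,288)]: print(p,watz(c,s,f(p),58).round(1))
for q in [(0,0,92),(8,0,92),(-8,0,92),(0,0,53),(0,7,14),(18,-7,14),(18,7,14)]:
    u=wproj(c,s,s["tcp_pos"]+R@np.array(q,float)); print(q,((u-[140,80]+.4)*2.8).round(1))
save("wrist","w8",c=c,crop=(130,150,200,210),scale=10)
save("wrist","w9",c=c,crop=(240,150,340,250),scale=6)
```

```text
(440, 291) [ 501.8 -113.5   58. ]
(400, 250) [515.  -92.1  58. ]
(480, 250) [ 523.7 -125.7   58. ]
(482, 335) [ 487.3 -136.6   58. ]
(398, 335) [ 478.1 -100.6   58. ]
(440, 288) [ 503.1 -113.1   58. ]
(0, 0, 92) [394.  383.5]
(8, 0, 92) [393.9 356. ]
(-8, 0, 92) [394.  410.5]
(0, 0, 53) [393.8 429.4]
(0, 7, 14) [428.4 493.6]
(18, -7, 14) [357.3 408.5]
(18, 7, 14) [429.4 408.4]
```

View pics/w8.png

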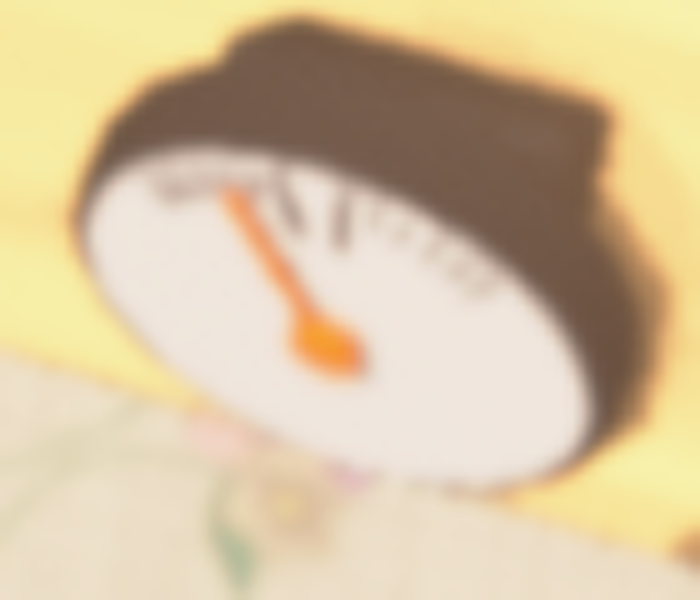

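View pics/w9.png

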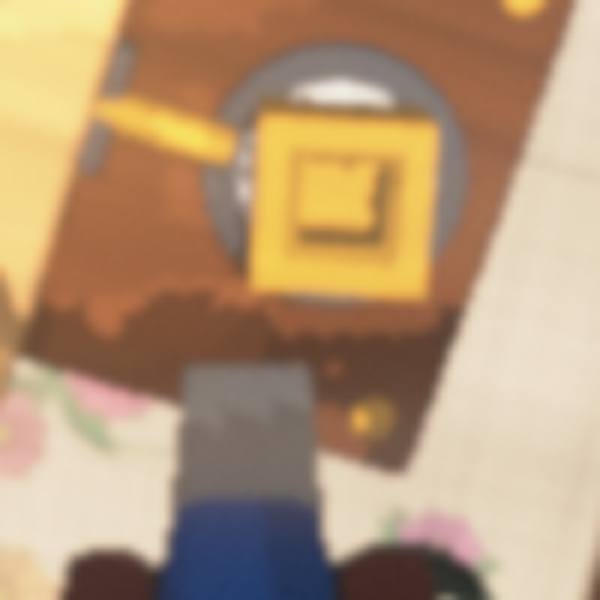

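{"fn": "move_arm", "kwargs": {
  "moves": [
    [[0,0,3],[0,10,35],3],
    [[0,0,3],[0,20,75],3],
    [[0,0,3],[0,20,105],3],
    [[0,0,3],[0,20,120],3],
    [[0,0,3],[0,20,125],3],
    [[0,0,3],[0,20,125],3],
    [[0,0,3],[0,20,125],3],
    [[0,0,3],[0,20,125],3]
  ]
}}

```text
time: 7.77
tcp_pos: [506.0, -109.6, 173.4]
ee_rot: [0.995, 0.102, 0.001, 0.0]
ft_force: [-0.2, -0.4, -1.6]
opening: 13.9
```

Run:
```python
from h import *
import pickle
s=read_state(); print(s["tcp_pos"],s["qd"].round(2),s["opening"],np.degrees(Ro.from_quat(s["ee_rot"]).as_euler('zyx')))
c=save("wrist","w10",crop=(210,130,350,250),scale=5)
pickle.dump((c,s),open("w10.pkl","wb"))
for n,cr in (("scene",(250,120,370,230)),("side",(260,160,370,260))):
    c=save(n,"t_"+n,crop=cr,scale=5)
    pickle.dump((c,s),open(f"t_{n}.pkl","wb"))
```

```text
[ 505.99970029 -109.63473588  173.39466992] [ 0.   -0.01  0.   -0.    0.   -0.   -0.  ] 13.928013164868698 [-1.16587719e+01  1.16586808e-01  1.79986415e+02]
```

View pics/w10.png

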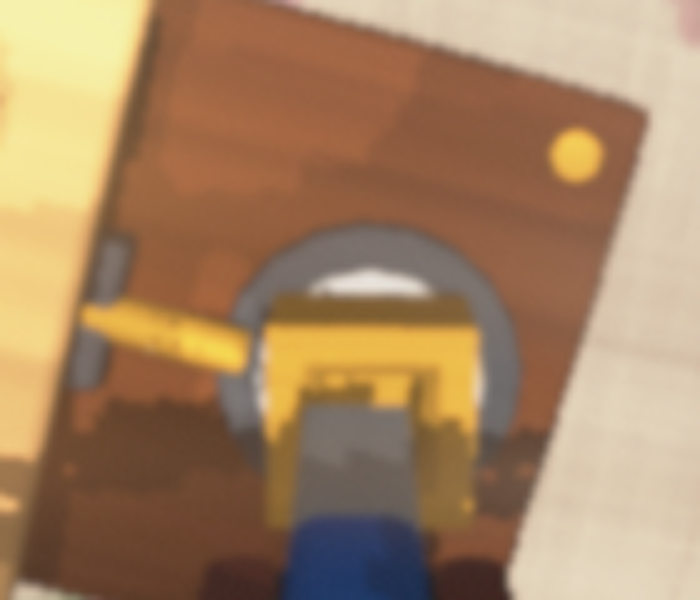

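View pics/t_scene.png

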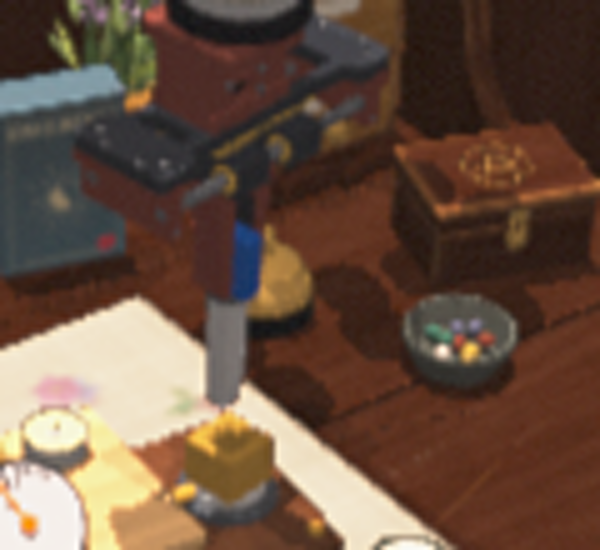

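View pics/t_side.png

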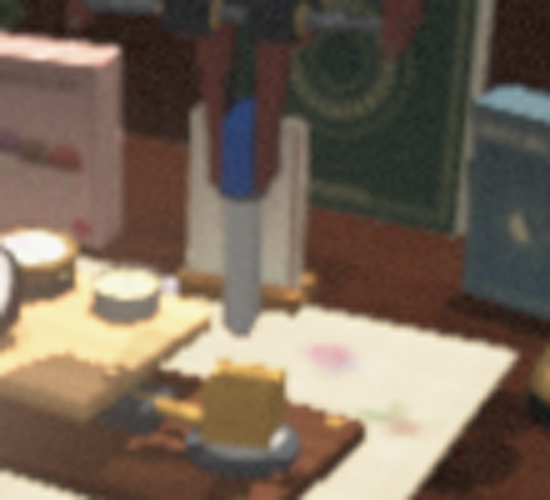

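Run:
```python
from h import *
import pickle
S,s=pickle.load(open("t_scene.pkl","rb"));D,_=pickle.load(open("t_side.pkl","rb"));W,_=pickle.load(open("w10.pkl","rb"))
R=Ro.from_quat(s["ee_rot"]).as_matrix()
fs=lambda p:np.array((250+p[0]/5-.4,120+p[1]/5-.4)); fd=lambda p:np.array((260+p[0]/5-.4,160+p[1]/5-.4))
X,e=tri([ray(S,fs((224,400))),ray(D,fd((240,329)))]);print(X,e,"tool",R.T@(X-s["tcp_pos"]))
# shank axis mid-point at z: centre lines
for z,ps,pd in [(110,None,None)]: pass
for tx,ty in [(0,0),(-1,0)]:
  for tz in (92,60,54):
    P=s["tcp_pos"]+R@np.array([tx,ty,tz]); print((tx,ty,tz),((proj(S,P)-[250,120]+.4)*5).round(),((proj(D,P)-[260,160]+.4)*5).round(),((wproj(W,s,P)-[210,130]+.4)*5).round())
for P in [(502,-113.5,58)]: print(((proj(S,P)-[250,120]+.4)*5).round(),((proj(D,P)-[260,160]+.4)*5).round(),((wproj(W,s,P)-[210,130]+.4)*5).round())
# socket outer top corners from w10
f=lambda p:(210+p[0]/5-.4,130+p[1]/5-.4)
for p in [(264,325),(480,325),(472,525),(266,525)]: print(watz(W,s,f(p),58).round(1))
```

```text
[ 503.90038515 -109.40138529   84.17517119] [np.float64(1.1645559154216985), np.float64(1.1645559154217406)] tool [-2.1823679  -0.71017573 89.21498446]
(0, 0, 92) [222. 400.] [241. 334.] [354. 435.]
(0, 0, 60) [224. 355.] [242. 277.] [353. 500.]
(0, 0, 54) [224. 346.] [242. 267.] [353. 514.]
(-1, 0, 92) [223. 400.] [241. 335.] [354. 441.]
(-1, 0, 60) [225. 355.] [241. 278.] [353. 507.]
(-1, 0, 54) [226. 347.] [241. 267.] [353. 521.]
[230. 433.] [244. 380.] [371. 424.]
[515.4 -92.2  58. ]
[ 522.8 -128.2   58. ]
[ 487.4 -134.8   58. ]
[480.2 -99.3  58. ]
```

{"fn": "move_arm", "kwargs": {
  "moves": [
    [[0,0,0],[-3.9,2.8,0],3],
    [[0,0,0],[-3.9,2.8,10],3],
    [[0,0,0],[-3.9,2.8,18],3],
    [[0,0,0],[-3.9,2.8,24],3],
    [[0,0,0],[-3.9,2.8,28],3],
    [[0,0,0],[-3.9,2.8,32],3],
    [[0,0,0],[-3.9,2.8,32],3]
  ]
}}

```text
time: 8.5
tcp_pos: [501.6, -113.7, 139.2]
ee_rot: [0.995, 0.101, -0.0, -0.0]
ft_force: [-0.1, 0.5, -1.7]
opening: 13.8
```

Run:
```python
from h import *
s=read_state(); print(s["tcp_pos"],s["ft_force"],s["torque"])
c=save("wrist","w11",crop=(210,130,350,250),scale=5)
c=save("side","w12",crop=(260,160,370,260),scale=5)
```

```text
[ 501.57430418 -113.65864358  139.15980419] [-0.05199196  0.4592726  -1.72510893] [-0.03664551  0.0146462   0.01457465]
```

View pics/w11.png

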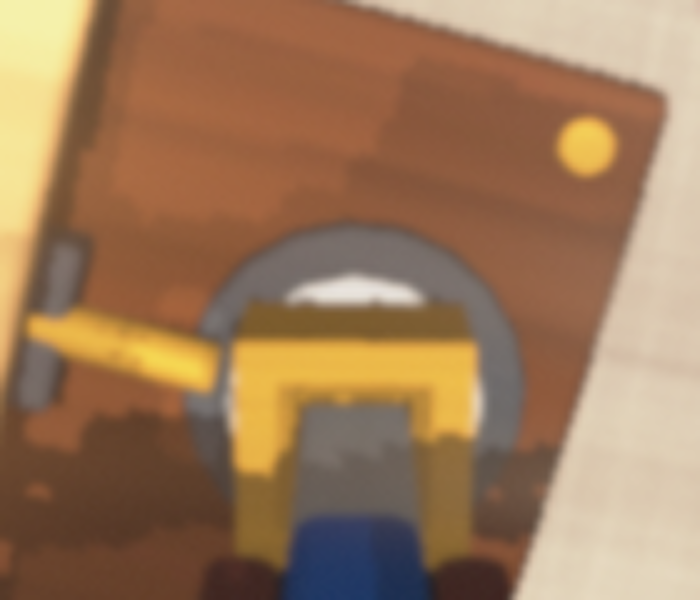

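View pics/w12.png

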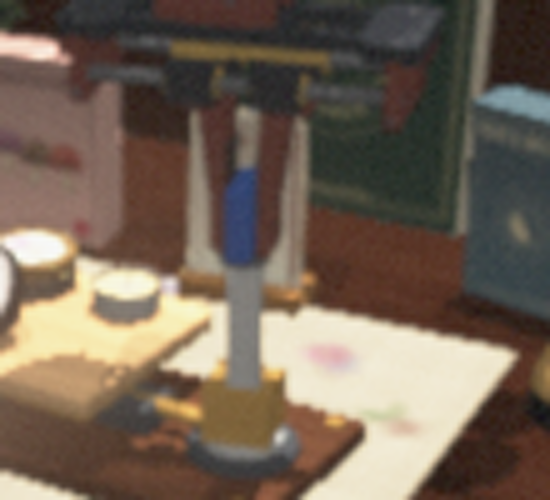

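{"fn": "move_arm", "kwargs": {
  "moves": [
    [[0,0,0],[0,0,6],3],
    [[0,0,0],[0,0,11],3],
    [[0,0,0],[0,0,14],3],
    [[0,0,0],[0,0,16],3],
    [[0,0,0],[0,0,17.5],3],
    [[0,0,0],[0,0,17.5],3]
  ]
}}

```text
time: 9.1
tcp_pos: [501.7, -113.8, 122.7]
ee_rot: [0.995, 0.101, -0.0, 0.0]
ft_force: [-2.9, -0.0, 4.4]
opening: 13.7
```

Run:
```python
from h import *
s=read_state(); print(s["tcp_pos"],s["ft_force"],s["torque"])
```

```text
[ 501.74554987 -113.81395615  122.69412039] [-2.87840595e+00 -7.70105640e-04  4.37332287e+00] [ 0.08040429  0.61566872 -0.04568532]
```

{"fn": "move_arm", "kwargs": {
  "moves": [
    [[0,0,0],[-0.3,0,2],3],
    [[0,0,0],[-0.3,0,2.5],3],
    [[0,0,4],[-0.3,0,2.5],3],
    [[0,0,8],[-0.3,0.1,2.5],3],
    [[0,0,12],[-0.3,0.2,2.5],3],
    [[0,0,16],[-0.3,0.2,2.5],3],
    [[0,0,20],[-0.3,0.3,2.5],3],
    [[0,0,24],[-0.3,0.4,2.5],3],
    [[0,0,27],[-0.3,0.4,2.5],3],
    [[0,0,30],[-0.3,0.5,2.5],3],
    [[0,0,30],[-0.3,0.5,2.5],3]
  ]
}}

```text
time: 10.02
tcp_pos: [502.1, -114.0, 121.0]
ee_rot: [0.987, -0.161, 0.001, -0.0]
ft_force: [-1.7, 1.4, 7.6]
opening: 13.8
```

Run:
```python
from h import *
s=read_state(); print(s["tcp_pos"],s["ft_force"],s["torque"],s["qpos"].round(2),np.degrees(Ro.from_quat(s["ee_rot"]).as_euler('zyx')))
c=save("scene","d1",crop=(220,190,290,250),scale=10)
c=save("side","d2",crop=(225,195,285,245),scale=10)
```

```text
[ 502.12170286 -114.02299558  120.95412522] [-1.66139569  1.39672077  7.55213073] [ 0.40331468  0.54141719 -0.01199046] [ 0.38  0.37 -0.31  1.96  0.15  0.83 -1.91] [1.85671471e+01 7.26922354e-02 1.79996587e+02]
```

View pics/d1.png

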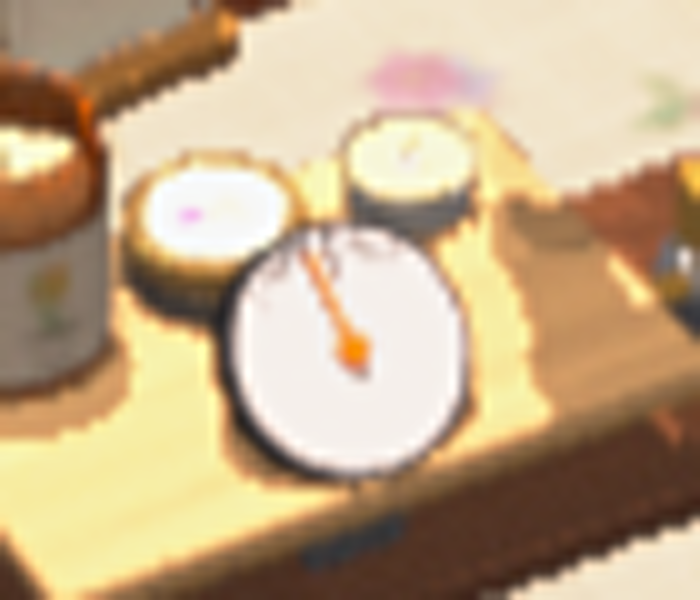

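View pics/d2.png

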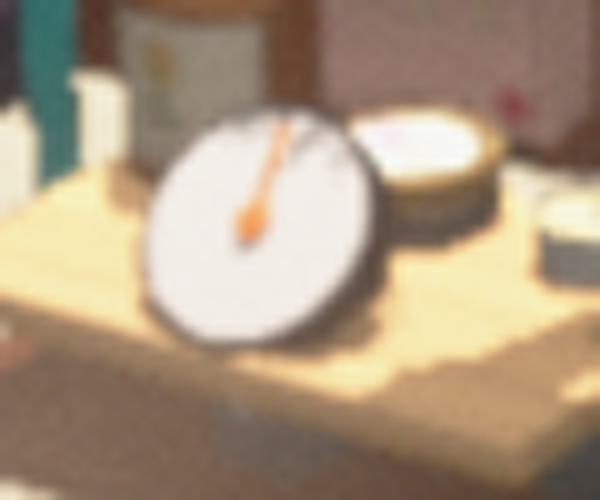

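Run:
```python
from h import *
c=save("wrist","d3")
c=save("scene","d4",crop=(240,205,275,230),scale=20)
```

```text
(no output)
```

View pics/d3.png

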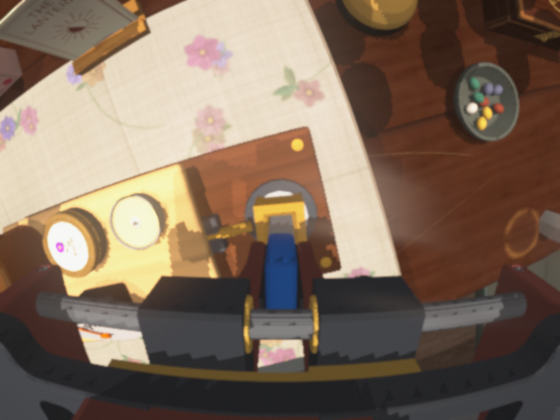

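View pics/d4.png

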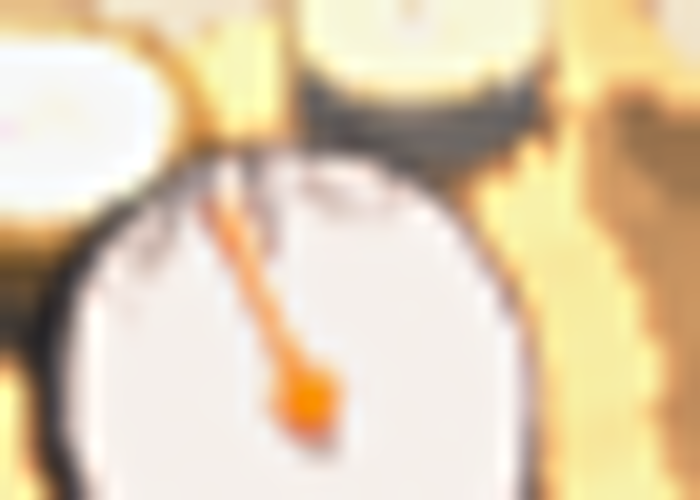

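{"fn": "move_arm", "kwargs": {
  "moves": [
    [[0,0,3],[0,0,0.5],3],
    [[0,0,6],[0,0.1,0.5],3],
    [[0,0,9],[0,0.1,0.5],3],
    [[0,0,12],[0,0.2,0.5],3],
    [[0,0,12],[0,0.2,0.5],3],
    [[0,0,12],[0,0.2,0.5],3],
    [[0,0,12],[0,0.2,0.5],3],
    [[0,0,12],[0,0.2,0.5],3],
    [[0,0,12],[0,0.2,0.5],3]
  ]
}}

```text
time: 10.97
tcp_pos: [502.0, -114.3, 120.5]
ee_rot: [0.965, -0.262, 0.001, -0.0]
ft_force: [-1.9, 0.5, 8.6]
opening: 14.1
```

Run:
```python
from h import *
s=read_state(); print(s["tcp_pos"],s["ft_force"],s["torque"],s["qpos"].round(2),np.degrees(Ro.from_quat(s["ee_rot"]).as_euler('zyx')))
c=save("scene","e1",crop=(240,205,275,230),scale=20)
c=save("side","e2",crop=(235,200,270,225),scale=20)
c=save("side","e3",crop=(200,160,370,280),scale=4)
```

```text
[ 502.01558718 -114.25466752  120.47523513] [-1.89111     0.52421304  8.55844508] [0.40454802 0.60991915 0.04377863] [ 0.34  0.37 -0.26  1.97  0.13  0.82 -2.09] [ 3.03927287e+01  6.90449381e-02 -1.79997135e+02]
```

View pics/e1.png

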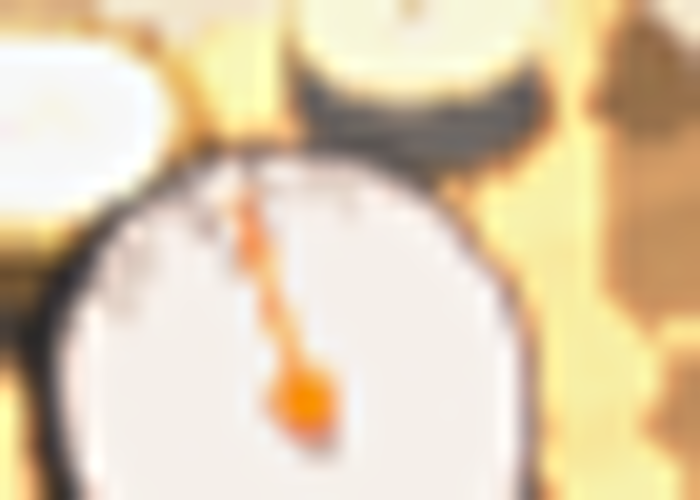

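View pics/e2.png

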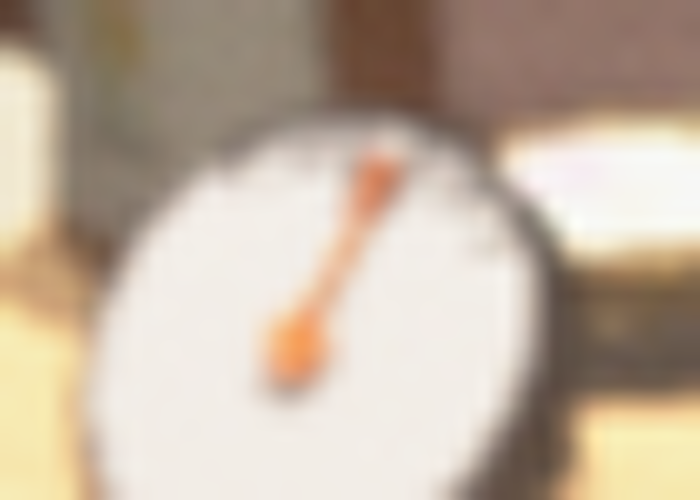

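View pics/e3.png

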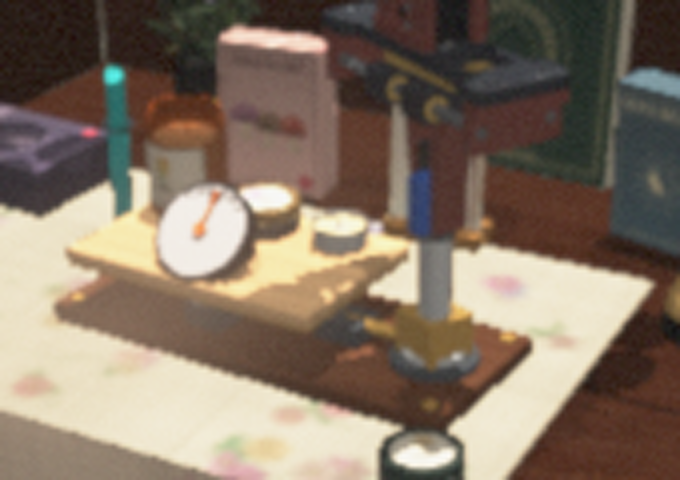

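Run:
```python
from h import *
for n,cr in (("scene",(240,205,275,230)),("side",(235,200,270,225))):
    fr=np.mean([read_camera(n)["frame"].astype(float) for _ in range(14)],0)
    np.save(f"avg_{n}.npy",fr)
    x0,y0,x1,y1=cr
    o=cv2.resize(fr[y0:y1,x0:x1,::-1].astype(np.uint8),None,fx=20,fy=20,interpolation=cv2.INTER_CUBIC); cv2.imwrite(f"pics/avg_{n}.png",o)
for n,ref,off in (("scene","scene0",(240,205,275,230)),("side","side0",(235,200,270,225))):
    f=cv2.imread(f"pics/{ref}.png"); x0,y0,x1,y1=off
    cv2.imwrite(f"pics/ini_{n}.png",cv2.resize(f[y0:y1,x0:x1],None,fx=20,fy=20,interpolation=cv2.INTER_CUBIC))
```

```text
(no output)
```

View pics/avg_scene.png

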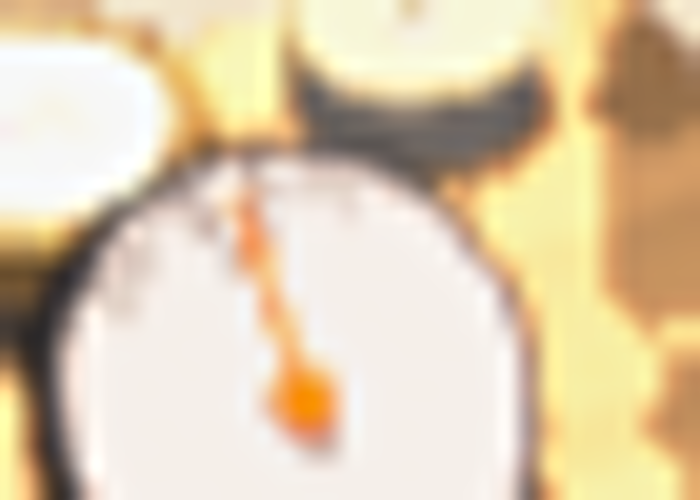

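View pics/ini_scene.png

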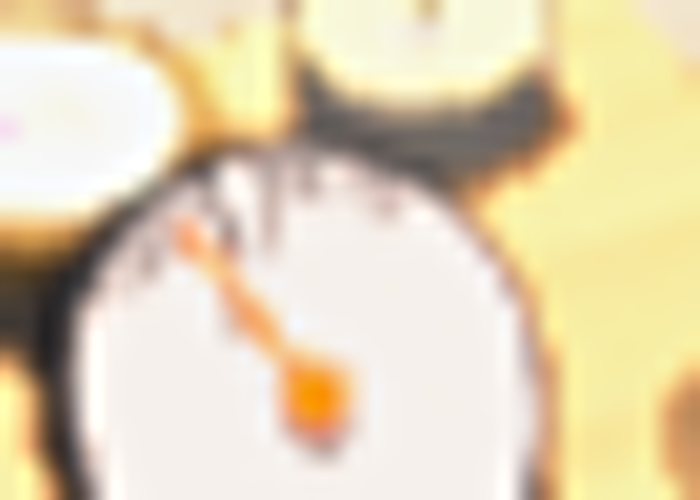

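View pics/avg_side.png

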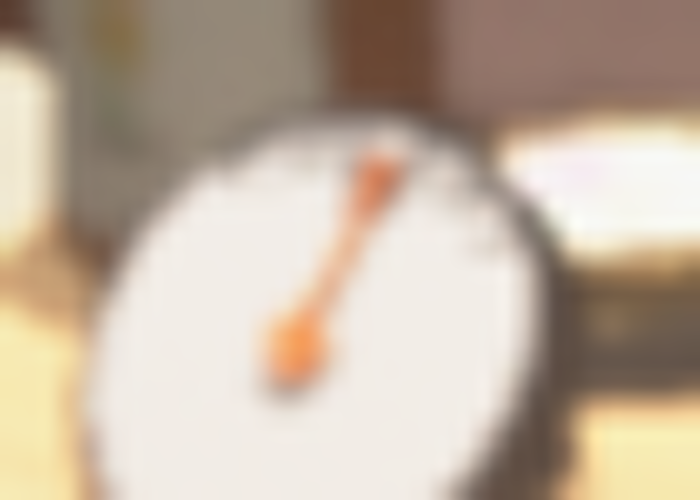

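View pics/ini_side.png

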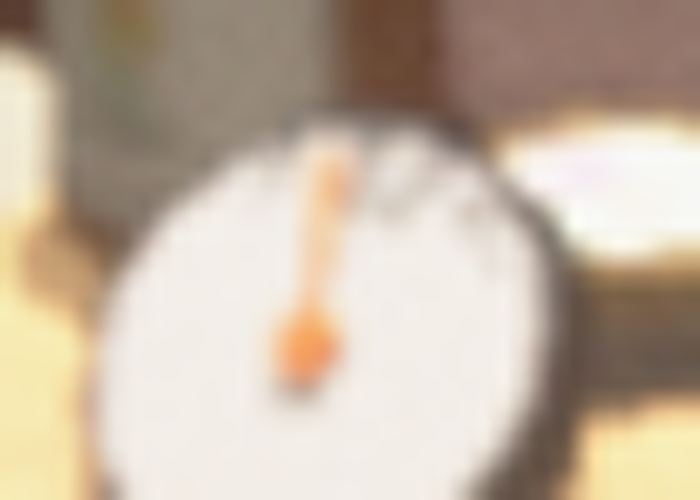

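```bash
cat > dial.py <<'E'
from h import *
import pickle
from scipy.optimize import least_squares
c,s=pickle.load(open("w7.pkl","rb"))
f=lambda p:(140+p[0]/2.8-.4,80+p[1]/2.8-.4)
def yaw(a,b,z): d=watz(c,s,f(b),z)-watz(c,s,f(a),z); return np.degrees(np.arctan2(d[1],d[0]))
print("base short edge",yaw((468,415),(553,178),12),"plat edge",yaw((280,385),(365,112),55),"base long", yaw((553,178),(365,115),12), yaw((468,415),(290,362),12))
S=read_camera("scene");D=read_camera("side")
def feats(fr,roi):
    x0,y0,x1,y1=roi; sub=cv2.resize(fr[y0:y1,x0:x1].astype(np.uint8),None,fx=8,fy=8,interpolation=cv2.INTER_CUBIC)
    hsv=cv2.cvtColor(sub,cv2.COLOR_RGB2HSV)
    w=((hsv[...,1]<35)&(hsv[...,2]>195)).astype(np.uint8)
    o=((hsv[...,1]>80)&(hsv[...,0]<16)&(hsv[...,2]>150)).astype(np.uint8)
    n,l,st,ce=cv2.connectedComponentsWithStats(w)
    return sub,w,o,l,st,ce
if __name__=="__main__":
  for n,roi in (("scene",(238,205,275,245)),("side",(232,198,272,236))):
    for tag in ("ini","avg"):
        fr=np.load(f"avg_{n}.npy") if tag=="avg" else cv2.imread(f"pics/{n}0.png")[:,:,::-1]
        sub,w,o,l,st,ce=feats(fr,roi)
        v=np.zeros_like(sub); v[w>0]=255; v[o>0]=(255,128,0)
        cv2.imwrite(f"pics/m_{n}_{tag}.png",np.hstack([sub[:,:,::-1],v[:,:,::-1]]))
E
python3 dial.py; cd pics; python3 -c "
import cv2,numpy as np
a=[cv2.imread(f'm_scene_{t}.png') for t in('ini','avg')];cv2.imwrite('mm1.png',np.vstack(a))
a=[cv2.imread(f'm_side_{t}.png') for t in('ini','avg')];cv2.imwrite('mm2.png',np.vstack(a))"
```

```text
base short edge -3.855943750080793 plat edge -3.7508984828468224 base long 86.19833917796613 86.93269342399361
```

View pics/mm1.png

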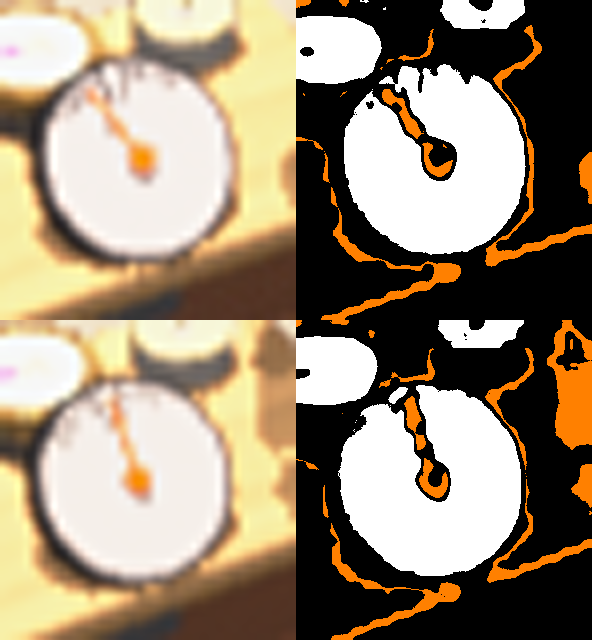

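View pics/mm2.png

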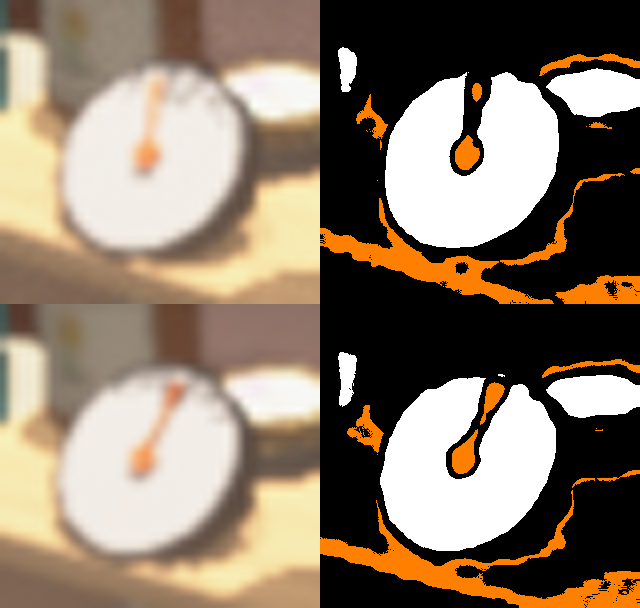

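```bash
cat > fit.py <<'E'
from dial import *
u0=np.array([np.cos(np.radians(86.3)),np.sin(np.radians(86.3)),0])
rois={"scene":(238,205,275,245),"side":(232,198,272,236)}; cams={"scene":S,"side":D}
# needle points (in 8x sub coords): pivot and tip read from images
def run(tag,tilt,need):
    pts={}
    for n in rois:
        fr=np.load(f"avg_{n}.npy") if tag=="avg" else cv2.imread(f"pics/{n}0.png")[:,:,::-1]
        sub,w,o,l,st,ce=feats(fr,rois[n]); i=1+np.argmax(st[1:,4])
        cnt=max(cv2.findContours((l==i).astype(np.uint8),0,1)[0],key=cv2.contourArea)
        h=cv2.convexHull(cnt)[:,0].astype(float)
        hh=cv2.convexHull(cnt)[:,0]; m=np.zeros(w.shape,np.uint8); cv2.fillConvexPoly(m,hh,1)
        c2=max(cv2.findContours(m,0,1)[0],key=len)[:,0].astype(float)
        cy=c2[:,1].mean(); c2=c2[c2[:,1]>cy-40]
        pts[n]=(c2+.5)/8-.5+np.array(rois[n][:2])
    u=np.array([u0[0],u0[1],0])*np.cos(tilt)+np.array([0,0,np.sin(tilt)])
    x=np.array([u0[1],-u0[0],0]) # platform +x (behind)
    up=np.cross(x,u); up/=np.linalg.norm(up); up=up if up[2]>0 else -up
    def frame(phi): return u, up*np.cos(phi)+x*np.sin(phi), -x*np.cos(phi)+up*np.sin(phi)
    def res(p):
        C=p[:3];U,V,N=frame(p[3]);r=[]
        for n in pts:
            o,_=ray(cams[n],(0,0))
            for q in pts[n][::3]:
                o,d=ray(cams[n],q); X=o+d*((C-o)@N)/(d@N); r.append(np.linalg.norm(X-C)-p[4])
        return r
    f=least_squares(res,[430,50,95,.4,32],loss="soft_l1"); p=f.x; print(tag,p.round(2),"rms",np.sqrt(np.mean(np.square(res(p)))))
    U,V,N=frame(p[3])
    for n in rois:
        for a,b in need[n]:
            P=[]
            for q in (a,b):
                q=(np.array(q)+.5)/8-.5+np.array(rois[n][:2]); o,d=ray(cams[n],q); P.append(o+d*((p[:3]-o)@N)/(d@N))
            d=P[1]-P[0]; print("  ",n,a,b,"len",np.linalg.norm(d).round(1),"lean away",np.arctan2(d@U,d@V).round(3), "pivot in dial",((P[0]-p[:3])@U).round(1),((P[0]-p[:3])@V).round(1))
if __name__=="__main__":
    t=0.03
    run("ini",t,{"scene":[((143,158),(91,93)),((143,158),(107,95)),((143,158),(122,90))],"side":[((146,156),(157,87)),((146,156),(178,95)),((146,156),(188,92))]})
    run("avg",0,{"scene":[((137,160),(114,82))],"side":[((142,158),(176,84))]})
E
python3 fit.py
```

```text
base short edge -3.855943750080793 plat edge -3.7508984828468224 base long 86.19833917796613 86.93269342399361
ini [471.16  43.32  87.38  16.56  32.23] rms 0.9798643663555501
   scene (143, 158) (91, 93) len 27.7 lean away 2.8 pivot in dial -1.3 1.4
   scene (143, 158) (107, 95) len 24.1 lean away 2.968 pivot in dial -1.3 1.4
   scene (143, 158) (122, 90) len 23.8 lean away -3.078 pivot in dial -1.3 1.4
   side (146, 156) (157, 87) len 25.8 lean away 2.801 pivot in dial 2.0 -2.0
   side (146, 156) (178, 95) len 23.7 lean away -3.125 pivot in dial 2.0 -2.0
   side (146, 156) (188, 92) len 25.9 lean away -3.008 pivot in dial 2.0 -2.0
avg [471.32  44.77  87.29   0.87  32.12] rms 0.9278959810157521
   scene (137, 160) (114, 82) len 27.3 lean away -0.103 pivot in dial -0.5 -1.3
   side (142, 158) (176, 84) len 28.6 lean away 0.037 pivot in dial 1.7 1.1
```

```bash
cat > fit2.py <<'E'
from fit import *
def needle(tag,tilt,C,phi):
    u=np.array([u0[0],u0[1],0])*np.cos(tilt)+np.array([0,0,np.sin(tilt)])
    x=np.array([u0[1],-u0[0],0]); up=np.cross(x,u); up=up if up[2]>0 else -up
    U,V,N=u, up*np.cos(phi)+x*np.sin(phi), -x*np.cos(phi)+up*np.sin(phi)
    if tag=="avg": pass
    for n in rois:
        fr=(np.load(f"{tag}_{n}.npy") if tag!="ini" else cv2.imread(f"pics/{n}0.png")[:,:,::-1]).astype(float)
        wt=np.clip(fr[...,0]-fr[...,2]-25,0,None)
        ys,xs=np.mgrid[0:420,0:560]; P=[];W=[]
        for y in range(rois[n][1],rois[n][3]):
            for xx in range(rois[n][0],rois[n][2]):
                o,d=ray(cams[n],(xx,y)); X=o+d*((C-o)@N)/(d@N)-C; a,b=X@U,X@V
                if a*a+b*b<27.5**2 and b>-6 and wt[y,xx]>0: P.append((a,b));W.append(wt[y,xx])
        P=np.array(P);W=np.array(W); 
        m=np.average(P,axis=0,weights=W); Q=P-m; cv=(Q*W[:,None]).T@Q/W.sum(); ev,evec=np.linalg.eigh(cv); d=evec[:,1]; d=d if d[1]>0 else -d
        # alt: hub centroid and outer centroid
        hub=P[:,1]<6; out=P[:,1]>14
        h=np.average(P[hub],axis=0,weights=W[hub]); t=np.average(P[out],axis=0,weights=W[out])
        print(tag,n,"pca",np.arctan2(*d).round(3),"hub-tip",np.arctan2(*(t-h)).round(3),"hub",h.round(1),"tip",t.round(1))
C=np.array([471.2,44.,87.3])
if __name__=="__main__":
    for phi in (.8,.86,.92):
        print(phi); needle("ini",.03,np.array([471.2,43.3,87.4]),phi); needle("avg",0,np.array([471.3,44.8,87.3]),phi)
E
python3 fit2.py
```

```text
base short edge -3.855943750080793 plat edge -3.7508984828468224 base long 86.19833917796613 86.93269342399361
0.8
ini scene pca 0.335 hub-tip 0.324 hub [-0.8 -0.7] tip [ 6.3 20.4]
ini side pca 0.328 hub-tip 0.322 hub [2.  2.1] tip [ 8.3 20.8]
avg scene pca -0.046 hub-tip -0.044 hub [-0.7 -0.6] tip [-1.7 20.3]
avg side pca -0.032 hub-tip -0.035 hub [1.8 1.9] tip [ 1.1 22.2]
0.86
ini scene pca 0.31 hub-tip 0.301 hub [-0.8 -0.7] tip [ 5.8 20.5]
ini side pca 0.36 hub-tip 0.353 hub [2.1 2.1] tip [ 9.1 21.2]
avg scene pca -0.067 hub-tip -0.065 hub [-0.7 -0.6] tip [-2.1 20.3]
avg side pca 0.014 hub-tip 0.011 hub [1.9 1.9] tip [ 2.1 21.9]
0.92
ini scene pca 0.29 hub-tip 0.283 hub [-0.8 -0.7] tip [ 5.4 20.6]
ini side pca 0.396 hub-tip 0.375 hub [2.2 2.2] tip [ 8.9 19.4]
avg scene pca -0.091 hub-tip -0.088 hub [-0.7 -0.6] tip [-2.6 20.4]
avg side pca 0.076 hub-tip 0.059 hub [2.1 1.8] tip [ 3.3 21.9]
```

The 3D fit gives needle ≈ +0.33 at the start and -0.04 now, and both cameras agree for a 45° dial. The press force is about 10 N. I'll trim back slightly, through the play, and re-measure.

{"fn": "move_arm", "kwargs": {
  "moves": [
    [[0,0,-4],[0,0,0],3],
    [[0,0,-8],[0,0,0],3],
    [[0,0,-11],[0,0,0],3],
    [[0,0,-14],[0,0,0],3],
    [[0,0,-14],[0,0,0],3],
    [[0,0,-14],[0,0,0],3],
    [[0,0,-14],[0,0,0],3],
    [[0,0,-14],[0,0,0],3],
    [[0,0,-14],[0,0,0],3]
  ]
}}

```text
time: 13.57
tcp_pos: [502.2, -114.0, 120.5]
ee_rot: [0.99, -0.143, 0.001, -0.0]
ft_force: [-1.9, 1.6, 8.0]
opening: 13.7
```

Run:
```python
from fit2 import *
s=read_state(); print(s["time"],s["tcp_pos"],s["ft_force"],s["torque"],s["opening"],np.degrees(Ro.from_quat(s["ee_rot"]).as_euler('zyx')))
for n in ("scene","side"):
    fr=np.mean([read_camera(n)["frame"].astype(float) for _ in range(4)],0); np.save(f"fin_{n}.npy",fr)
for phi in (.785,.82): needle("fin",0,np.array([471.3,44.8,87.3]),phi); needle("avg",0,np.array([471.3,44.8,87.3]),phi)
save("side","f3",crop=(200,160,370,280),scale=4); save("scene","f4",crop=(240,205,275,230),scale=20)
```

```text
base short edge -3.855943750080793 plat edge -3.7508984828468224 base long 86.19833917796613 86.93269342399361
13.6667 [ 502.14909248 -113.98307904  120.48658124] [-1.70888618  1.93006774  7.63793733] [ 0.5779048  0.490069  -0.0454693] 14.013289551138888 [ 1.63838259e+01  8.17338578e-02 -1.79982026e+02]
fin scene pca -0.011 hub-tip -0.009 hub [-0.7 -0.6] tip [-0.9 20.6]
fin side pca -0.019 hub-tip -0.02 hub [1.6 2.1] tip [ 1.2 21.5]
avg scene pca -0.04 hub-tip -0.039 hub [-0.8 -0.6] tip [-1.6 20.2]
avg side pca -0.043 hub-tip -0.046 hub [1.8 1.9] tip [ 0.9 22.1]
fin scene pca -0.024 hub-tip -0.022 hub [-0.7 -0.6] tip [-1.2 20.6]
fin side pca 0.007 hub-tip 0.004 hub [1.7 2.1] tip [ 1.7 21.7]
avg scene pca -0.051 hub-tip -0.05 hub [-0.7 -0.6] tip [-1.8 20.2]
avg side pca -0.016 hub-tip -0.021 hub [1.8 1.9] tip [ 1.4 22.3]
```

View pics/f3.png

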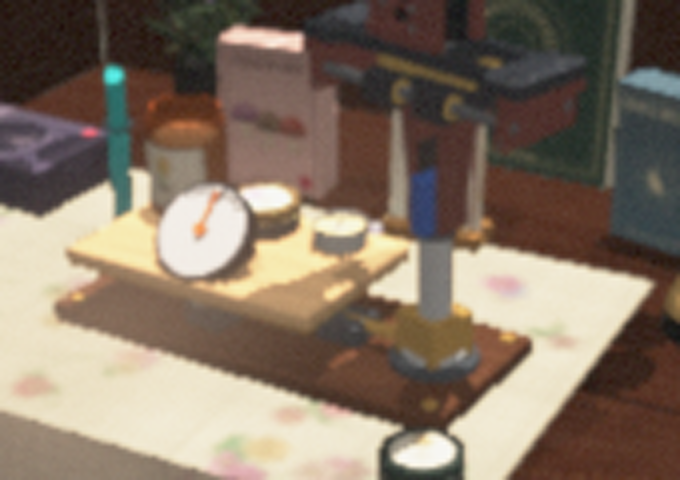

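View pics/f4.png

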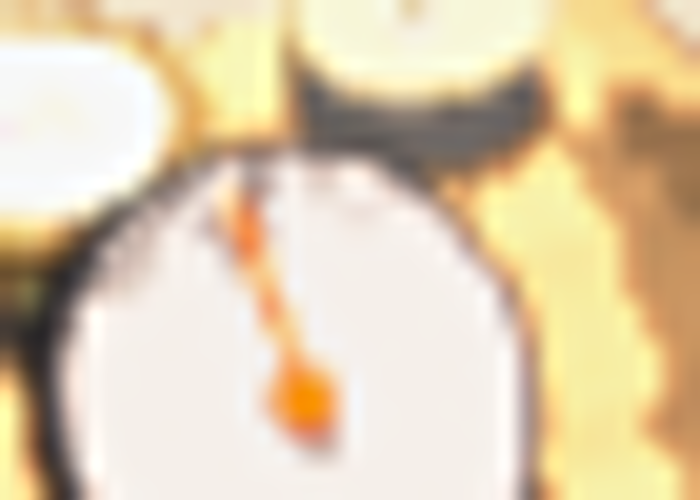

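The needle now reads about -0.01 to -0.02 and sits between the long lines. The push is about 9 N (roughly 4.5 mm of press) and the grip is closed on 14 mm. Handing in.

```bash
python3 -c "
from station import *
print(hand_in())"
```

```text
the job is handed in; nothing more can be done
None
```

I took the smaller blue key from its stand, seated it in the brass socket, pressed it down and turned it clockwise. I then trimmed back slightly and handed in at about 14 s with the key still gripped and pressed. `hand_in()` reports no verdict, so the success of the job itself is not confirmed.

What the last checks showed:
- **Needle:** a 3D fit from both cameras gives about -0.01 (scene) and -0.02 (side), against the allowed ±0.1. It read about +0.33 at the start.
- **Press:** about 9.3 N after subtracting the key's weight, which means roughly 4.5 mm of spring travel. I inferred the travel from force; the tool height is consistent with the key being fully home.
- **Grip:** the fingers stopped at 14.0 mm, the thickness of the paddle, and the tool is vertical within about 0.1°.
- **Other goods:** I steered clear of them and saw no contact, but I did not re-measure every one at the end.

One check disagreed. Read directly against the printed lines, the needle looked nearer one line in the scene view and nearer the other in the side view. I put this down to parallax, because the needle sits in front of the dial, so I relied on the needle's direction in the dial plane. The two cameras agreed on that direction once the dial was taken as tilted 45°.

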